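Touch-check the cup warmer with the contact thermometer

TASK

Take the contact thermometer from its rest and use its nose to slide the black shutter on the cup warmer's sloping front fully open. Then aim the thermometer squarely at the middle of the copper pad behind it, press the nose gently on it until the sprung pad gives a little, and hold it still there for two seconds. Finally lay the thermometer back in its rest the way it lay, leaving the shutter open and the cups and other things on the counter undisturbed.

Things in the scene. Friction and masses are not known exactly. Their poses are not given: they have to be found in the camera images.
- probe: Contact thermometer, 160 g. Blue handle, a 140 x 26 x 26 mm bar along its x; origin at its centre; z up (display on top). On +x a steel neck, 10 mm in diameter, x = 70 to 125 mm, then the rigid orange nose, 14 mm in diameter, x = 125 to 155 mm, flat-ended. Starts in its rest; grip the middle of the handle across y.
- probe_tip (a point): Centre of the flat end of the thermometer's nose, at x = 155 mm in the thermometer's frame.
- rest: Fixed rest. Origin: centre of its underside, on the counter; x towards the lying nose. Base 150 x 85 x 8 mm. Two grey forks, 14 mm thick, at x = -52 and +52 mm: fork floors 36 mm up, slots 36 mm wide, prong tops 56 mm up. The thermometer lies in the slots, its origin 49 mm above that of the rest, nose to +x; between the forks the handle is free on both sides.
- warmer: Cup warmer, steel box with a red sloping front; fixed. Origin at the centre of its underside; its front faces its -x. It is 190 to 200 mm wide (y), x from -150 to +120 mm, flat top at z = 165 mm with a low wire rail (to z = 193 mm) and two espresso cups on it.
- port: Test port in the red sloping front. Origin: centre of the 44 x 44 mm opening, in the front's plane. x points in, square to the front, 35 degrees below level: the way the thermometer must point; y is level, z up the slope. The front spans y -125 to 75, z -90 to 90 mm. Aluminium rails at |z| 30 to 38 mm stand 10 mm proud.
- shutter (a joint): Travel of the black shutter, m: 0 to 0.01 (closed) at the start, 0.060 fully open, towards the port's -y. A plate 58 x 58 mm in front of the opening, outer face at port x = -7 mm. Friction about 1 N; stays where left. Slide it with the thermometer's nose, not the fingers.
- pad_axis (a point): Same point as the port's origin. Behind it is the round copper pad, 41 mm in diameter, centred on and square to the port's x. Its face lies 4 to 14 mm behind the front's plane, a depth that differs each time and is not measured. It is sprung: yields at about 2 N, goes in 4 mm more up to about 10 N, then is rigid.
- shutter_ring (a point): Centre of the mouth of the yellow ring on the middle of the shutter, at port x = -17 mm, y = -travel, z = 0. The ring is 33 mm outside and 25 mm inside diameter, 10 mm tall (port x = -7 to -17 mm): a recess for the thermometer's nose. It moves with the shutter.
- paper_cup: White take-away cup with black lid, 84 mm in diameter, 118 mm tall; leave alone. Origin at the centre of its underside.
- pitcher: Steel milk pitcher, 88 mm in diameter, 95 mm tall, handle on its +y; leave alone. Origin at the centre of its underside.
- espresso_cup_a: White espresso cup on top of the warmer, 62 mm in diameter, 55 mm tall; leave alone. Origin at the centre of its underside.
- espresso_cup_b: The other espresso cup on the warmer, same size; leave alone.
- sugar_jar: Glass sugar jar with steel lid, 72 mm in diameter, 120 mm tall; leave alone. Origin at the centre of its underside.
- tamper: Steel coffee tamper standing on its 58 mm foot, 86 mm tall; leave alone. Origin at the centre of its underside.

How it is judged:
By the outcome, as a careful person would: the job done as asked, in the order asked, and still so for the second after the job is handed in, with the robot touching nothing.
It also fails if it takes over 62 s, if anything falls off the work surface, if the arm or the gripper's body presses on something with over 40 N, if the wrist force passes 120 N, or if a joint passes its speed limit or range.

ROBOT

A 6-joint arm with a two-finger parallel gripper is mounted at the origin on the work surface. World frame = base frame: x ahead of the robot, y to its left, z up, the work surface at z = 0. Lengths are in mm, angles in rad, forces in N, time in s.
With the tool pointing down it reaches from about 350 to 775 mm from the base axis. Payload 7.3 kg.
Tool frame: the origin (TCP) lies midway between the tips of the shut fingers; the grasp point (between the pads) lies 19 mm behind it; z points along the fingers, y is the line along which they close (so a half turn about z gives the same grasp; the last joint's range is limited). The gripper opens to 92 mm and grips with 3 to 60 N. Pads are 19 mm wide; open, the fingers measure 130 mm over their backs; the gripper's body (75 mm by 190 mm) begins 47 mm behind the grasp point.
Start: joints at [-1.301, 0.342, 1.524, -0, 1.275, -0.146], TCP at [212.083, -480.277, 226.741] pointing down, gripper open.
Joint ranges: [-2.53, 2.53], [-0.77, 2.02], [0.04, 2.7], [-1, 4.14], [0.28, 2.66], [-3.11, 3.11]. Speed limits (rad/s): [2.57, 2.57, 3.14, 3.14, 3.14, 3.14].

INTERFACE

Orientations are given as [roll, pitch, yaw] about the fixed x, y, z axes, in that order (R = Rz(yaw) Ry(pitch) Rx(roll)).
In Python, from plant import bot gives the robot as it stands.
- The arm moves only by the tool servo_tool, never from a script. Its argument "deltas" is a list of rows, each a list of 2 entries, a list of its own where there are three numbers: the shift along the tool's x, y, z in m, then the turn, a rotation vector about the tool's x, y, z in degrees. A call has 1 to 20 rows; each row shifts and turns the commanded pose from where the row before left it, along the tool's axes as they then stand; what a row does not reach is not made up. A row lasts 1/8 s, in which the tool goes at most 62.5 mm and 10.7 degrees, less where a joint would pass 70% of its speed; a pose out of reach is approached as far as the arm can. A call with a gripper value outside its range is refused whole. "fingers" is the opening, from 0 (shut) to 1 (fully open), set as the call begins (left out, the last holds). The fingers move at their own pace and stop on an object; the grip force is fixed at half the most. Time passes only in rows, so rows that do not move let the fingers close. It gives the time, the measured TCP pose, the force, the opening and the grip force at its end, in the units of the state.
- bot.get_obs(): the state, without advancing time (a new reading comes with each control period).
- bot.capture(name): name is "scene" or "top"; returns the picture (400x640x3 uint8, red, green, blue); there is no depth.
- bot.camera_model(name): a dict with "mtx" (3x3 intrinsics, pixels), "xyz" and "rotation" of the camera in the world. Camera axes: x right, y down, z forward; pixel columns grow to the right and rows downward; lengths in mm; the calibration is good to about 2 mm. A picture is of the moment at which its call begins. camera_model takes no time and is no camera call.
- bot.close_job(): hands the job in; it is judged then, once.
The state is a dict: "time": time; "joint_positions": joint angles; "dq": joint speeds; "tau": joint torques, N m; "tool_pos": TCP position; "tcp_rot": TCP orientation; "contact_force": force on the tool from outside, world axes, zero at the start; "moment": the same for the moment, N m; "grip_width": finger opening in mm; "finger_force": force on a finger pad.
Only numpy, scipy, OpenCV 4.12 (cv2) and the standard library are available. Lean on these libraries where they do the work, as an engineer would, in place of code of your own. Each camera call takes 0.05 s, during which the arm holds its last target. There are 200 camera calls.

## Working session

There is one attempt and no reset: what is moved stays moved. The work goes in short steps, Python scripts to look and compute and a tool call to move; the robot and the scene stay as the last step left them, time stands still between calls to the robot, and variables do not carry over. Pictures are saved under pics/ and viewed, at most 10 in all, crops included, and the job is handed in when it is done.

Besides the shell and the picture viewer there is one more tool, called after "Call:" by a JSON object that holds its "op" and its "data", one argument or row to a line. servo_tool: Moves the arm, as the interface text tells. Its arguments: {"type":"object","properties":{"deltas":{"type":"array"},"fingers":{"type":"number"}},"required":["deltas"]}

```bash
mkdir -p pics; ls
python3 - <<'E'
from plant import bot
import cv2
for n in ("scene","top"):
    im=bot.capture(n)
    cv2.imwrite(f"pics/{n}0.png",cv2.resize(im[:,:,::-1],(800,500),interpolation=cv2.INTER_CUBIC))
    cv2.imwrite(f"pics/raw_{n}0.png",im[:,:,::-1])
    print(n,bot.camera_model(n))
print(bot.get_obs())
E
```

```text
pics
scene {'mtx': array([[401.50259988,   0.        , 324.72652149],
       [  0.        , 401.50259988, 203.14627555],
       [  0.        ,   0.        ,   1.        ]]), 'xyz': array([1424.95419283, -622.65885836,  998.12150067]), 'rotation': array([-2.25121343, -0.00364136,  0.90735362])}
top {'mtx': array([[485.94306959,   0.        , 325.79464691],
       [  0.        , 485.94306959, 199.2774143 ],
       [  0.        ,   0.        ,   1.        ]]), 'xyz': array([ 328.33315858,   36.52732002, 1734.06333927]), 'rotation': array([-2.96736451, -0.01141869, -1.55231074])}
{'time': 0.1, 'joint_positions': array([-1.30101011e+00,  3.42670486e-01,  1.52487447e+00,  2.51800549e-05,
        1.27538331e+00, -1.45987196e-01]), 'dq': array([-1.06705965e-05, -2.48318363e-03, -2.64518366e-03,  8.90993986e-04,
        5.67274727e-04,  8.37642466e-04]), 'tau': array([ 2.19880807e-03, -4.32003415e+01, -2.44696140e+01,  7.19013694e-02,
        5.25698299e-02, -4.64783079e-05]), 'tool_pos': array([ 211.98957499, -479.93102503,  226.12181201]), 'tcp_rot': array([-3.14027475e+00, -2.18114024e-04,  4.15765920e-01]), 'contact_force': array([-0.0724357 , -0.62675896,  0.21038027]), 'moment': array([ 0.01199065, -0.0057871 , -0.02695518]), 'finger_force': 0.0, 'grip_width': 91.7368002071104}
```

View pics/scene0.png

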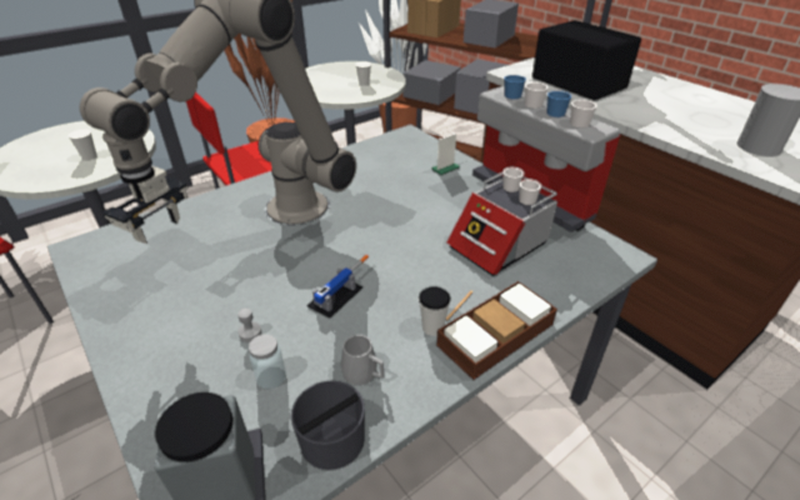

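View pics/top0.png

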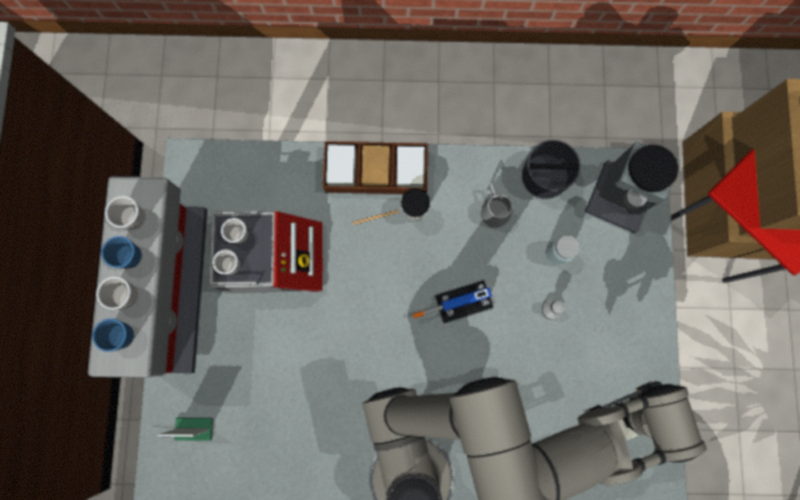

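The scene view shows the probe in its rest at about (340,287) and the ring at (475,228). In the top view the probe is at about (465,300), nose at (417,315), and the ring at (305,261). I'll enlarge the crops next.

Run:
```python
import cv2,numpy as np
def crop(n,x,y,w,h,W,H):
    im=cv2.imread(f"pics/raw_{n}0.png")[y:y+h,x:x+w]
    return cv2.resize(im,(W,H),interpolation=cv2.INTER_CUBIC)
# each tile 400x300 : 5x => 80x60
a=np.vstack([crop("top",160,165,100,75,800,600)]);cv2.imwrite("pics/c1.png",a)
b=crop("scene",352,155,100,75,800,600);cv2.imwrite("pics/c2.png",b)
c=np.vstack([crop("top",320,215,80,30,800,300),crop("scene",235,200,80,30,800,300)])
cv2.imwrite("pics/c3.png",c)
```

```text
(no output)
```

View pics/c1.png

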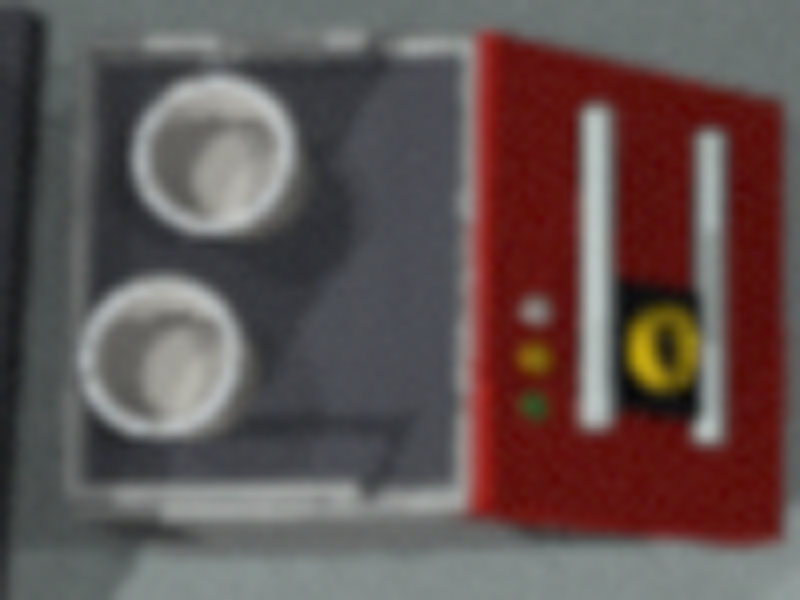

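View pics/c2.png

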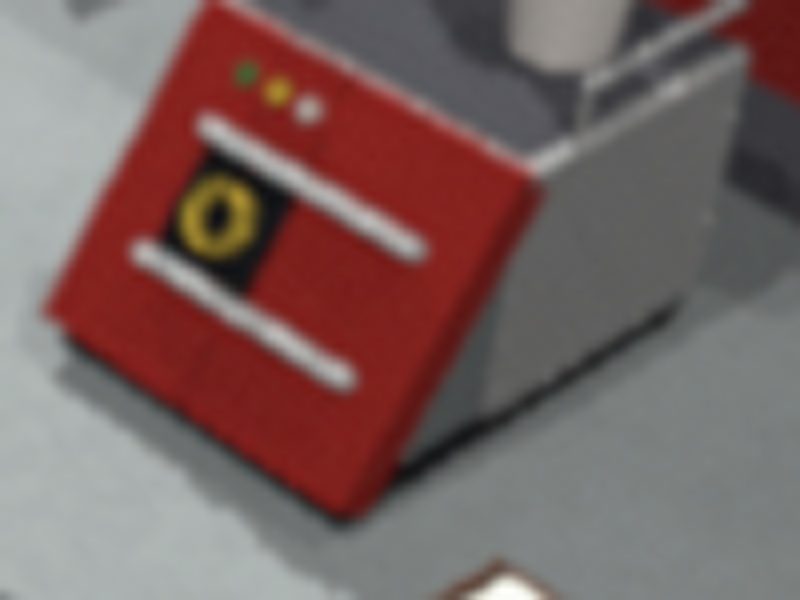

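View pics/c3.png

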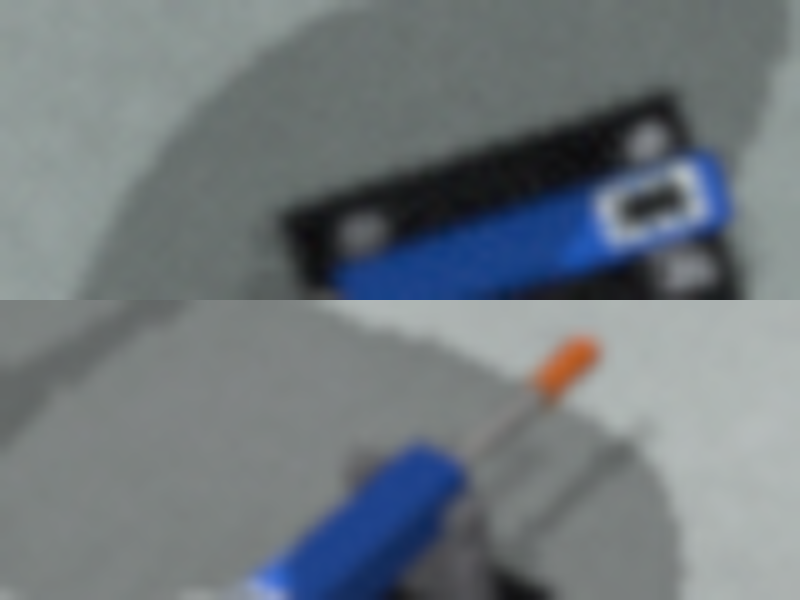

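The top crop shows the ring centred at (662,350) and the panel corners at (490,35), (480,513), (783,101) and (781,543). In the scene crop the ring is at (219,215), with panel corners at (212,3), (45,312) and (340,515). I'll fit the port pose and recrop the probe, because that crop cut part of it off.

```bash
cat > h.py <<'E'
import numpy as np
from scipy.spatial.transform import Rotation as R
from plant import bot
C={n:bot.camera_model(n) for n in("scene","top")}
def proj(n,P):
    c=C[n];Q=(np.atleast_2d(P)-c["xyz"])@R.from_euler("xyz",c["rotation"]).as_matrix()
    return (Q@c["mtx"].T)[:,:2]/Q[:,2:]
def portR(yaw): return R.from_euler("z",yaw).as_matrix()@R.from_euler("y",np.radians(35)).as_matrix()
def raw(p,x0,y0,s): return (np.asarray(p,float)+.5)/s-.5+np.array([x0,y0])
E
python3 - <<'E'
from h import *
from scipy.optimize import least_squares
import cv2
t=[cv2.imread(f"pics/raw_{n}0.png")for n in("top","scene")]
u=lambda im:cv2.resize(im,None,fx=6,fy=6,interpolation=cv2.INTER_CUBIC)
A=u(t[0][215:269,324:398]);B=u(t[1][199:253,243:302])
cv2.imwrite("pics/c4.png",np.hstack([A,B]))
T=lambda p:raw(p,160,165,8); S=lambda p:raw(p,352,155,8)
a=np.linspace(0,2*np.pi,40)
circ=lambda x,r:np.c_[np.full(40,x),r*np.cos(a),r*np.sin(a)]
ring=np.vstack([circ(-17,16.5),circ(-7,16.5)])
bb=lambda p:np.r_[p.min(0),p.max(0)]
def f(v,full=False):
    p,yaw,tr,ya,yb=v[:3],v[3],v[4],v[5],v[6]
    M=portR(yaw);W=lambda q:np.atleast_2d(q)@M.T+p
    r={}
    rg=W(ring+[0,-tr,0])
    r['ringT']=bb(proj("top",rg))-T([[622,303],[700,395]]).ravel()
    r['ringS']=bb(proj("scene",rg))-S([[176,172],[262,260]]).ravel()
    for s,bT in((1,[[579,102],[614,433]]),(-1,[[693,127],[727,444]])):
        bx=np.array([[x,y,s*z]for x in(-10,0)for y in(ya,yb)for z in(30,38)])
        r[f'railT{s}']=bb(proj("top",W(bx)))-T(bT).ravel()
    c=np.array([[0,-125,-90],[0,75,-90],[0,75,90]])
    r['cT']=(proj("top",W(c))-T([[783,101],[781,543],[490,514]])).ravel()
    r['cS']=(proj("scene",W(c))-S([[338,518],[43,314],[210,0]])).ravel()
    mid=np.array([[-10,ya,34],[-10,yb,34],[-10,ya,-34],[-10,yb,-34]])
    r['rS']=(proj("scene",W(mid))-S([[418,246],[206,126],[346,378],[140,251]])).ravel()
    if full: return r
    return np.concatenate(list(r.values()))
o=least_squares(f,[400,500,90,1.57,0,-100,30],loss="soft_l1",f_scale=.4,x_scale=[10,10,10,.1,5,5,5])
print(np.round(o.x,3),o.cost)
for k,v in f(o.x,True).items(): print(k,np.round(v,2))
E
```

```text
[ 5.79163e+02  3.15206e+02  9.37240e+01  1.61000e+00 -4.65000e-01
 -1.00269e+02  3.53510e+01] 3.547479766335213
ringT [ 0.67  0.92 -0.09 -0.61]
ringS [ 1.16  1.4  -0.72 -0.61]
railT1 [-0.17  0.26 -0.22 -0.7 ]
railT-1 [-0.18  0.41 -0.45 -0.12]
cT [ 0.51  0.02  0.58  0.06 -0.82 -0.52]
cS [ 0.21 -0.07 -0.46  0.08 -0.1  -1.15]
rS [ 0.12  0.98 -0.34 -0.16  0.15  0.72 -0.33 -0.22]
```

View pics/c4.png

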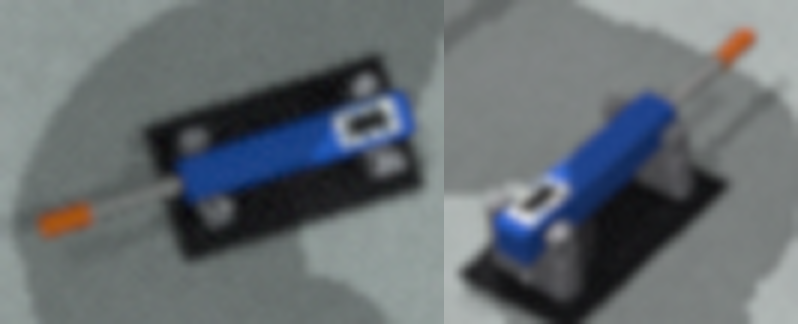

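The probe crop shows, in the top half, the nose end at (38,225), handle front at (183,181) and base corners at (145,128), (380,55), (425,185) and (190,260). In the scene half the nose end is at (751,35) and the base corners at (728,183) and (462,275).

Run:
```python
from h import *
from scipy.optimize import least_squares
T=lambda p:raw(p,324,215,6); S=lambda p:raw(np.array(p,float)-[444,0],243,199,6)
def mk(z0,mt,ms):
    def f(v):
        M=R.from_euler("z",v[2]).as_matrix()
        W=lambda q:np.array(q,float)@M.T+[v[0],v[1],z0]
        return np.r_[(proj("top",W([q for q,_ in mt]))-T([p for _,p in mt])).ravel(),(proj("scene",W([q for q,_ in ms]))-S([p for _,p in ms])).ravel()]
    return f
rest=mk(0,[((75,42.5,8),(190,260)),((75,-42.5,8),(145,128)),((-75,-42.5,8),(380,55)),((-75,42.5,8),(425,185))],
 [((75,-42.5,8),(728,183)),((-75,42.5,8),(462,275))])
probe=mk(49,[((155,0,0),(38,225)),((125,0,0),(92,213)),((70,13,13),(190,201)),((70,-13,13),(180,161)),((-70,-13,13),(401,90)),((-70,13,13),(411,135))],
 [((155,0,0),(751,35)),((125,0,0),(720,60)),((70,13,13),(640,93)),((70,-13,13),(676,105)),((-70,-13,13),(540,232))])
for n,f in(("rest",rest),("probe",probe)):
    o=least_squares(f,[450,-50,1.8],loss="soft_l1",f_scale=.4,x_scale=[10,10,.1]);print(n,np.round(o.x,3));print(np.round(f(o.x).reshape(-1,2),2).tolist())
```

```text
rest [ 487.009 -141.647    1.904]
[[-0.25, 0.54], [-0.37, -0.29], [0.16, -1.02], [0.56, -0.09], [0.17, -0.36], [-1.01, -0.23]]
probe [ 487.115 -142.861    1.887]
[[0.19, 0.42], [-0.53, -0.13], [-0.31, 0.53], [-0.94, -0.04], [0.75, -0.05], [1.46, -0.38], [-0.23, 0.26], [0.0, 0.34], [0.87, -1.12], [0.54, -0.47], [-3.03, 1.03]]
```

Call:
{"op": "servo_tool", "data": {
  "deltas": [
    [[0,0,0],[0,0,-8.43]],
    [[0,0,0],[0,0,-8.43]],
    [[0,0,0],[0,0,-8.43]],
    [[0,0,0],[0,0,-8.43]],
    [[0,0,0],[0,0,-8.43]],
    [[0,0,0],[0,0,-8.43]],
    [[0,0,0],[0,0,-8.43]],
    [[0,0,0],[0,0,-8.43]],
    [[0,0,0],[0,0,-8.43]],
    [[0,0,0],[0,0,-8.43]],
    [[0.026,0.041,0],[0,0,0]],
    [[0.026,0.041,0],[0,0,0]],
    [[0.026,0.041,0],[0,0,0]],
    [[0.026,0.041,0],[0,0,0]],
    [[0.026,0.041,0],[0,0,0]],
    [[0.026,0.041,0],[0,0,0]],
    [[0.026,0.041,0],[0,0,0]],
    [[0.026,0.041,0],[0,0,0]],
    [[0.028,0.038,0],[0,0,0]],
    [[0,0,0],[0,0,0]]
  ],
  "fingers": 1.0
}}

```text
time: 2.6
tool_pos: [487.5, -139.6, 226.2]
tcp_rot: [-3.141, -0.001, 1.891]
contact_force: [-0.6, 0.6, -0.7]
grip_width: 92.2
finger_force: 0.0
```

Call:
{"op": "servo_tool", "data": {
  "deltas": [
    [[-0.0025,-0.001,0.03],[0,0,0]],
    [[0,0,0.04],[0,0,0]],
    [[0,0,0.04],[0,0,0]],
    [[0,0,0.03],[0,0,0]],
    [[0,0,0.025],[0,0,0]],
    [[0,0,0.016],[0,0,0]],
    [[0,0,0.01],[0,0,0]],
    [[0,0,0.005],[0,0,0]],
    [[0,0,0],[0,0,0]],
    [[0,0,0],[0,0,0]]
  ]
}}

```text
time: 3.85
tool_pos: [486.7, -145.0, 31.3]
tcp_rot: [3.141, 0.001, 1.887]
contact_force: [-0.4, 0.5, -0.8]
grip_width: 92.0
finger_force: 0.0
```

Run:
```python
from h import *
import cv2
t=[bot.capture(n)[:,:,::-1] for n in("top","scene")]
u=lambda im:cv2.resize(im,None,fx=6,fy=6,interpolation=cv2.INTER_CUBIC)
cv2.imwrite("pics/g1.png",np.hstack([u(t[0][205:275,324:394]),u(t[1][190:260,243:302])]))
o=bot.get_obs();print(o["tool_pos"],o["tcp_rot"],o["joint_positions"])
```

```text
[ 486.64655406 -144.95222792   31.22553429] [3.14086716e+00 7.77496819e-04 1.88719373e+00] [-4.40482982e-01  5.58389805e-01  1.80466341e+00 -9.56005813e-05
  7.77478144e-01 -7.56812573e-01]
```

View pics/g1.png

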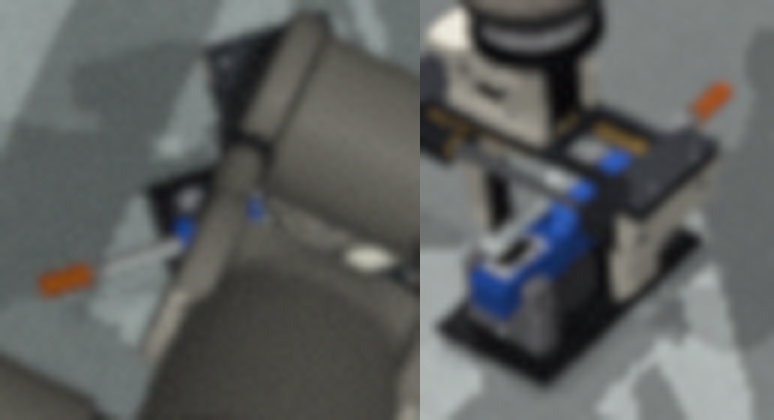

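The fingers straddle the middle of the handle between the forks, with the nose free at (65,280) in the top half. I'll close them now.

Call:
{"op": "servo_tool", "data": {
  "deltas": [
    [[0,0,0.001],[0,0,0]],
    [[0,0,0],[0,0,0]],
    [[0,0,0],[0,0,0]],
    [[0,0,0],[0,0,0]],
    [[0,0,0],[0,0,0]],
    [[0,0,0],[0,0,0]],
    [[0,0,0],[0,0,0]],
    [[0,0,0],[0,0,0]],
    [[0,0,0],[0,0,0]],
    [[0,0,0],[0,0,0]]
  ],
  "fingers": 0.0
}}

```text
time: 5.2
tool_pos: [486.3, -144.8, 29.7]
tcp_rot: [-3.142, 0.0, 1.887]
contact_force: [-0.8, -0.5, -0.1]
grip_width: 26.3
finger_force: 29.9
```

```bash
cat >> h.py <<'E'
PP=np.array([579.2,315.2,93.7]);PY=1.610
def tool(): 
    o=bot.get_obs();return o["tool_pos"],R.from_euler("xyz",o["tcp_rot"])
E
python3 - <<'E'
from h import *
o=bot.get_obs();print(o["tool_pos"],o["tcp_rot"],o["grip_width"],o["finger_force"],o["contact_force"])
E
```

```text
[ 486.34445261 -144.84669942   29.70182091] [-3.14157331e+00  1.11265425e-04  1.88712872e+00] 26.29014389604485 29.949702322483063 [-0.82457383 -0.48059818 -0.05512634]
```

```bash
cat >> h.py <<'E'
TIP=np.array([156.6,0,-19.3])
def target(px,py,pz):  # tool pose so that tip is at port (px,py,pz), squarely aimed
    M=portR(PY);Rt=R.from_matrix(M)*R.from_euler("x",np.pi)
    return PP+M@np.array([px,py,pz])-Rt.apply(TIP),Rt
def plan(px,py,pz):
    p,r=tool();P,Q=target(px,py,pz)
    w=(r.inv()*Q).as_rotvec(degrees=True);d=Q.inv().apply(P-p)
    tipport=portR(PY).T@(p+r.apply(TIP)-PP)
    print("tool now",np.round(p,1),"target",np.round(P,1),"turn deg",np.round(w,2),"then shift mm (final axes)",np.round(d,1),"shift now-axes",np.round(r.inv().apply(P-p),1),"tip in port",np.round(tipport,1))
E
python3 - <<'E'
from h import *
plan(-60,0,0)
def pix(n,u,v,z):
    c=C[n];d=R.from_euler("xyz",c["rotation"]).as_matrix()@np.linalg.solve(c["mtx"],[u,v,1]);return c["xyz"]+d*(z-c["xyz"][2])/d[2]
for u,v,z in((415,203,118),(495,208,95),(565,247,120),(553,308,86),(375,165,60)): print(np.round(pix("top",u*.8,v*.8,z)))
E
```

```text
tool now [ 486.3 -144.8   29.7] target [586.6 126.8 202.1] turn deg [  4.85 -34.77  15.38] then shift mm (final axes) [ 120.3  110.8 -294.7] shift now-axes [ 227.   179.8 -172.5] tip in port [-224.5  153.7 -211.8]
[742.   4. 118.]
[ 738. -218.   95.]
[ 627. -404.  120.]
[ 464. -376.   86.]
[866. 120.  60.]
```

Call:
{"op": "servo_tool", "data": {
  "deltas": [
    [[0,0,-0.01],[0,0,0]],
    [[0,0,-0.02],[0,0,0]],
    [[0,0,-0.035],[0,0,0]],
    [[0,0,-0.04],[0,0,0]],
    [[0,0,-0.04],[0,0,0]],
    [[0,0,-0.035],[0,0,0]],
    [[0,0,0],[1.21,-8.69,3.845]],
    [[0,0,0],[1.21,-8.69,3.845]],
    [[0,0,0],[1.21,-8.69,3.845]],
    [[0,0,0],[1.21,-8.69,3.845]],
    [[0.0223,0.011,-0.0147],[0,0,0]],
    [[0.0223,0.011,-0.0147],[0,0,0]],
    [[0.0223,0.011,-0.0147],[0,0,0]],
    [[0.0223,0.011,-0.0147],[0,0,0]],
    [[0.0223,0.011,-0.0147],[0,0,0]],
    [[0.0223,0.011,-0.0147],[0,0,0]],
    [[0.0223,0.011,-0.0147],[0,0,0]],
    [[0.0223,0.011,-0.0147],[0,0,0]],
    [[0,0,0],[0,0,0]],
    [[0,0,0],[0,0,0]]
  ]
}}

```text
time: 7.7
tool_pos: [565.5, 71.6, 203.9]
tcp_rot: [-3.141, 0.611, 1.61]
contact_force: [-0.5, 0.5, -2.2]
grip_width: 25.9
finger_force: 30.0
```

Run:
```python
from h import *
plan(-50,0,0);o=bot.get_obs();print(o["joint_positions"],o["tcp_rot"],o["contact_force"],o["grip_width"])
```

```text
tool now [565.5  71.6 203.9] target [586.3 135.  196.4] turn deg [-0.03  0.01  0.  ] then shift mm (final axes) [ 55.5  23.2 -29.8] shift now-axes [ 55.5  23.2 -29.8] tip in port [-105.5   23.2  -29.8]
[ 0.30197347  0.5712337   1.38065521 -0.59638799  1.40416504  0.4297107 ] [-3.14106677  0.61101653  1.61004852] [-0.51269608  0.45944052 -2.23592668] 25.85041611613665
```

Call:
{"op": "servo_tool", "data": {
  "deltas": [
    [[0.018,0.007,-0.009],[0,0,0]],
    [[0.018,0.007,-0.009],[0,0,0]],
    [[0.015,0.006,-0.008],[0,0,0]],
    [[0.0095,0.0032,-0.0038],[0,0,0]],
    [[0,0,0],[0,0,0]],
    [[0,0,0],[0,0,0]],
    [[0,0,0],[0,0,0]]
  ]
}}

```text
time: 8.57
tool_pos: [586.4, 138.9, 193.8]
tcp_rot: [3.141, 0.611, 1.609]
contact_force: [-0.7, -0.4, -1.6]
grip_width: 26.0
finger_force: 30.0
```

Run:
```python
from h import *
import cv2
plan(-30,0,0)
t=[bot.capture(n)[:,:,::-1] for n in("top","scene")]
cv2.imwrite("pics/raw_t1.png",t[0]);cv2.imwrite("pics/raw_s1.png",t[1])
u=lambda im:cv2.resize(im,None,fx=8,fy=8,interpolation=cv2.INTER_CUBIC)
cv2.imwrite("pics/n1.png",np.hstack([u(t[0][178:248,212:262]),u(t[1][150:220,352:402])]))
M=portR(PY)
p,r=tool()
for n,o in(("top",(212,178)),("scene",(352,150))):
  for q in (TIP,TIP-[30,0,0]):
    print(n,"tip pred crop px",np.round((proj(n,p+r.apply(q))-o+.5)*8-.5,1))
  print("ring",np.round((proj(n,PP+M@[-17,0,0])-o+.5)*8-.5,1))
```

```text
tool now [586.4 138.9 193.8] target [585.6 151.4 184.9] turn deg [-0.01 -0.   -0.04] then shift mm (final axes) [15.4 -0.2  0.1] shift now-axes [15.4 -0.2  0.1] tip in port [-45.4  -0.4   0.1]
top tip pred crop px [[305. 236.]]
top tip pred crop px [[358.4 228.4]]
ring [[256.2 243.9]]
scene tip pred crop px [[185.4 248.8]]
scene tip pred crop px [[151.  238.5]]
ring [[215.9 258.1]]
```

View pics/n1.png

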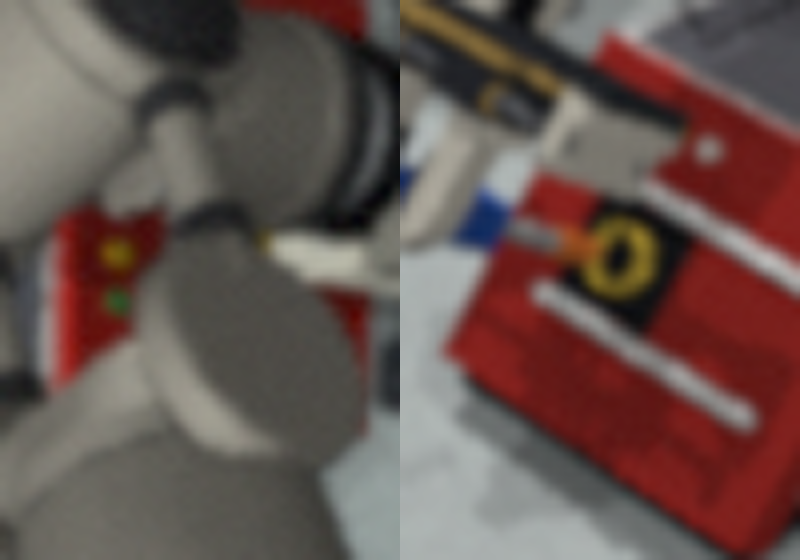

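The scene crop shows the nose end at about (592,250), just in front of the ring hole at (620,257). That is within about 2 mm of the prediction, so I'll advance gently into the ring.

Call:
{"op": "servo_tool", "data": {
  "deltas": [
    [[0.006,0,0],[0,0,0]],
    [[0.006,0,0],[0,0,0]],
    [[0.006,0,0],[0,0,0]],
    [[0.005,0,0],[0,0,0]],
    [[0.004,0,0],[0,0,0]],
    [[0.003,0,0],[0,0,0]],
    [[0,0,0],[0,0,0]],
    [[0,0,0],[0,0,0]]
  ]
}}

```text
time: 9.68
tool_pos: [585.6, 164.0, 176.4]
tcp_rot: [3.141, 0.611, 1.61]
contact_force: [-0.1, -0.6, -2.9]
grip_width: 25.8
finger_force: 30.0
```

```bash
cat >> h.py <<'E'
def st():
    o=bot.get_obs();M=portR(PY);p,r=tool()
    print("t",round(o["time"],2),"tip port",np.round(M.T@(p+r.apply(TIP)-PP),2),"F port",np.round(M.T@o["contact_force"],2),"mom",np.round(M.T@o["moment"],2),"dq",np.abs(o["dq"]).max().round(3))
E
python3 -c "
from h import *
st()"
```

```text
t 9.68 tip port [-14.78  -0.46   0.3 ] F port [ 1.13  0.13 -2.69] mom [-0.06 -0.47 -0.1 ] dq 0.002
```

Call:
{"op": "servo_tool", "data": {
  "deltas": [
    [[0.001,0,0],[0,0,0]],
    [[0.001,0,0],[0,0,0]],
    [[0.001,0,0],[0,0,0]],
    [[0.001,0,0],[0,0,0]],
    [[0,0,0],[0,0,0]],
    [[0,0,0],[0,0,0]]
  ]
}}

```text
time: 10.42
tool_pos: [585.4, 167.4, 174.0]
tcp_rot: [3.141, 0.611, 1.61]
contact_force: [-0.5, 0.5, -1.7]
grip_width: 25.4
finger_force: 30.0
```

Run:
```python
from h import *
import cv2
st()
t=bot.capture("scene")[:,:,::-1]
cv2.imwrite("pics/n2.png",cv2.resize(t[160:220,352:432],None,fx=10,fy=10,interpolation=cv2.INTER_CUBIC))
```

```text
t 10.43 tip port [-10.61  -0.38   0.25] F port [ 1.39  0.51 -1.14] mom [-0.1  -0.52 -0.1 ] dq 0.002
```

View pics/n2.png

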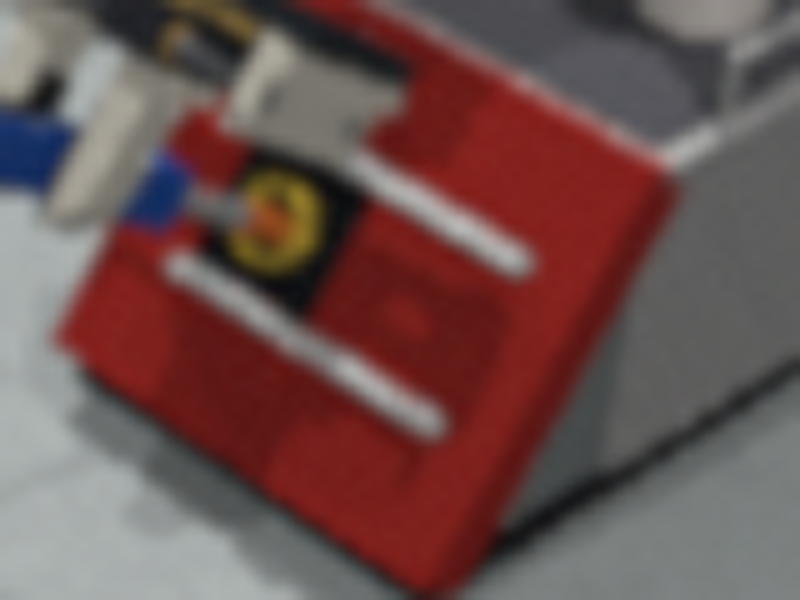

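The scene crop shows the orange nose inside the yellow ring at (268,222). Next I slide the shutter towards port -y, which is tool +y.

Call:
{"op": "servo_tool", "data": {
  "deltas": [
    [[0,0.002,0],[0,0,0]],
    [[0,0.003,0],[0,0,0]],
    [[0,0.004,0],[0,0,0]],
    [[0,0.004,0],[0,0,0]],
    [[0,0.004,0],[0,0,0]],
    [[0,0.004,0],[0,0,0]],
    [[0,0.004,0],[0,0,0]],
    [[0,0.004,0],[0,0,0]],
    [[0,0.004,0],[0,0,0]],
    [[0,0.004,0],[0,0,0]],
    [[0,0.004,0],[0,0,0]],
    [[0,0.004,0],[0,0,0]],
    [[0,0.004,0],[0,0,0]],
    [[0,0.003,0],[0,0,0]],
    [[0,0.003,0],[0,0,0]],
    [[0,0.002,0],[0,0,0]],
    [[0,0.001,0],[0,0,0]],
    [[0,0.001,0],[0,0,0]],
    [[0,0,0],[0,0,0]]
  ]
}}

```text
time: 12.85
tool_pos: [644.4, 169.7, 174.0]
tcp_rot: [3.141, 0.611, 1.61]
contact_force: [-0.5, 0.2, -1.4]
grip_width: 25.8
finger_force: 30.0
```

```bash
cat >> h.py <<'E'
def yel():  # centroid of yellow in the scene view near the ring, raw px
    import cv2
    im=bot.capture("scene");h=cv2.cvtColor(im,cv2.COLOR_RGB2HSV)[160:230,355:440]
    m=cv2.inRange(h,(22,130,110),(34,255,255));n,l,s,c=cv2.connectedComponentsWithStats(m)
    for i in range(1,n):
        if s[i,4]>8: print("yellow",s[i,4],np.round(c[i]+[355,160],1), s[i,:4]+[355,160,0,0])
    return im
E
python3 - <<'E'
from h import *
st();yel()
M=portR(PY)
for tr in(0,50,60):print(tr,proj("scene",PP+M@[-12,-tr,0]))
E
```

```text
t 12.85 tip port [-10.63 -59.43   0.22] F port [ 0.98  0.54 -0.97] mom [ 0.05 -0.5   0.  ] dq 0.003
yellow 10 [392.4 187.4] [391 185   3   7]
0 [[379.23003496 182.0302694 ]]
50 [[388.9699891  188.07365159]]
60 [[390.96434547 189.31109662]]
```

Call:
{"op": "servo_tool", "data": {
  "deltas": [
    [[0,0.0015,0],[0,0,0]],
    [[0,0.0015,0],[0,0,0]],
    [[0,0.001,0],[0,0,0]],
    [[0,0,0],[0,0,0]]
  ]
}}

```text
time: 13.4
tool_pos: [648.4, 169.8, 174.0]
tcp_rot: [3.141, 0.611, 1.61]
contact_force: [-0.6, -0.2, -1.2]
grip_width: 25.9
finger_force: 30.0
```

```bash
python3 -c "
from h import *
st();yel()"
```

```text
t 13.4 tip port [-10.64 -63.5    0.22] F port [ 0.54  0.58 -1.11] mom [ 0.04 -0.51 -0.  ] dq 0.002
yellow 10 [393.2 188.4] [392 186   3   7]
```

Call:
{"op": "servo_tool", "data": {
  "deltas": [
    [[0,0.001,0],[0,0,0]],
    [[0,0.001,0],[0,0,0]],
    [[0,0,0],[0,0,0]]
  ]
}}

```text
time: 13.82
tool_pos: [650.0, 169.8, 173.9]
tcp_rot: [-3.14, 0.611, 1.611]
contact_force: [-3.1, -0.0, -1.1]
grip_width: 25.8
finger_force: 30.1
```

```bash
python3 -c "
from h import *
st();yel()"
```

```text
t 13.82 tip port [-1.063e+01 -6.496e+01  5.000e-02] F port [ 0.73  3.13 -0.84] mom [ 0.36 -0.44  0.39] dq 0.004
yellow 9 [393.2 188.4] [392 186   3   7]
```

The shutter is at its stop: 3 N at nose y = -65, and 60 + 5.5 mm was expected. I'll centre the nose in the ring, retract, and move back in front of the opening.

Call:
{"op": "servo_tool", "data": {
  "deltas": [
    [[0,-0.003,0],[0,0,0]],
    [[0,-0.003,0],[0,0,0]],
    [[0,0,0],[0,0,0]],
    [[-0.003,0,0],[0,0,0]],
    [[-0.006,0,0],[0,0,0]],
    [[-0.008,0,0],[0,0,0]],
    [[-0.006,0,0],[0,0,0]],
    [[0,-0.005,0],[0,0,0]],
    [[0,-0.01,0],[0,0,0]],
    [[0,-0.01,0],[0,0,0]],
    [[0,-0.01,0],[0,0,0]],
    [[0,-0.01,0],[0,0,0]],
    [[0,-0.01,0],[0,0,0]],
    [[0,-0.004,0],[0,0,0]],
    [[0,0,0],[0,0,0]],
    [[0,0,0],[0,0,0]]
  ]
}}

```text
time: 15.88
tool_pos: [586.4, 148.5, 187.2]
tcp_rot: [3.141, 0.611, 1.61]
contact_force: [0.2, 0.7, -1.7]
grip_width: 25.7
finger_force: 30.0
```

```bash
python3 -c "
from h import *
import cv2
st();im=yel();plan(-20,.5,0)
cv2.imwrite('pics/raw_s3.png',im[:,:,::-1])"
```

```text
t 15.88 tip port [-33.67  -0.68   0.21] F port [ 1.51 -0.27 -0.97] mom [-0.08 -0.49 -0.09] dq 0.004
yellow 31 [390.9 189.3] [387 185   8   9]
tool now [586.4 148.5 187.1] target [584.8 159.6 179.2] turn deg [ 0.01 -0.01 -0.02] then shift mm (final axes) [13.7 -1.2  0.1] shift now-axes [13.7 -1.2  0.2] tip in port [-33.7  -0.7   0.2]
```

```bash
python3 -c "
from h import *
import cv2
for f in('s1','s3'):
    im=cv2.imread(f'pics/raw_{f}.png');h=cv2.cvtColor(im,cv2.COLOR_BGR2HSV)[150:220,352:402].astype(int)
    m=(h[...,0]>=6)&(h[...,0]<=17)&(h[...,1]>120)&(h[...,2]>100)
    v,u=np.nonzero(m);print(f,len(u),u.mean()+352,v.mean()+150,list(zip(u+352,v+150))[:40])
p,r=tool();print(proj('scene',p+r.apply(TIP)),proj('scene',p+r.apply(TIP-[15,0,0])),proj('scene',PP),proj('scene',PP+portR(PY)@[9,0,0]))
im=cv2.imread('pics/raw_s3.png')
M=portR(PY)
big=cv2.resize(im[160:205,360:420],None,fx=13,fy=13,interpolation=cv2.INTER_CUBIC)
cv2.imwrite('pics/n3.png',big)
print('origin crop',(proj('scene',PP)-[360,160]+.5)*13,(proj('scene',PP+M@[[1],[1],[0]].__class__([0,22,22]))-[360,160]+.5)*13,'tip',(proj('scene',p+r.apply(TIP))-[360,160]+.5)*13)
"
```

```text
s1 23 373.52173913043475 179.95652173913044 [(np.int64(371), np.int64(178)), (np.int64(372), np.int64(178)), (np.int64(373), np.int64(178)), (np.int64(374), np.int64(178)), (np.int64(372), np.int64(179)), (np.int64(373), np.int64(179)), (np.int64(374), np.int64(179)), (np.int64(375), np.int64(179)), (np.int64(376), np.int64(179)), (np.int64(372), np.int64(180)), (np.int64(373), np.int64(180)), (np.int64(374), np.int64(180)), (np.int64(375), np.int64(180)), (np.int64(376), np.int64(180)), (np.int64(371), np.int64(181)), (np.int64(372), np.int64(181)), (np.int64(373), np.int64(181)), (np.int64(374), np.int64(181)), (np.int64(375), np.int64(181)), (np.int64(376), np.int64(181)), (np.int64(371), np.int64(182)), (np.int64(374), np.int64(182)), (np.int64(375), np.int64(182))]
s3 104 379.83653846153845 181.92307692307693 [(np.int64(381), np.int64(177)), (np.int64(382), np.int64(177)), (np.int64(373), np.int64(178)), (np.int64(379), np.int64(178)), (np.int64(380), np.int64(178)), (np.int64(381), np.int64(178)), (np.int64(382), np.int64(178)), (np.int64(383), np.int64(178)), (np.int64(384), n
[... 532 characters left out ...]
nt64(377), np.int64(180)), (np.int64(378), np.int64(180)), (np.int64(379), np.int64(180)), (np.int64(380), np.int64(180)), (np.int64(381), np.int64(180)), (np.int64(382), np.int64(180)), (np.int64(383), np.int64(180)), (np.int64(384), np.int64(180)), (np.int64(385), np.int64(180)), (np.int64(373), np.int64(181)), (np.int64(374), np.int64(181)), (np.int64(375), np.int64(181)), (np.int64(376), np.int64(181)), (np.int64(377), np.int64(181)), (np.int64(378), np.int64(181))]
[[376.40851156 181.17972323]] [[374.3030871  180.54909762]] [[380.85443246 182.5171948 ]] [[382.05990393 182.87854397]]
origin crop [[277.60762196 299.22353244]] [[258.52666974 200.20038222]] tip [[219.81065027 281.83640195]]
```

View pics/n3.png

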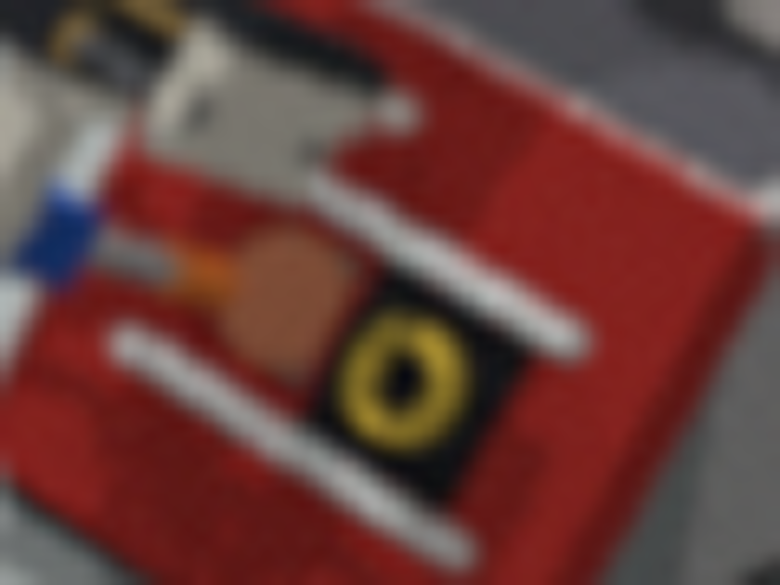

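The view shows the opening clear, the copper pad centred at (286,303) and the ring at (403,378). The nose tip at (233,285) points along the axis through the pad centre, so I'll advance.

Call:
{"op": "servo_tool", "data": {
  "deltas": [
    [[0.005,-0.001,0],[0,0,0]],
    [[0.006,0,0],[0,0,0]],
    [[0.006,0,0],[0,0,0]],
    [[0.006,0,0],[0,0,0]],
    [[0.005,0,0],[0,0,0]],
    [[0.003,0,0],[0,0,0]],
    [[0.001,0,0],[0,0,0]],
    [[0.001,0,0],[0,0,0]],
    [[0.001,0,0],[0,0,0]],
    [[0.001,0,0],[0,0,0]],
    [[0,0,0],[0,0,0]],
    [[0,0,0],[0,0,0]]
  ]
}}

```text
time: 17.42
tool_pos: [584.0, 177.2, 167.1]
tcp_rot: [3.141, 0.611, 1.61]
contact_force: [-0.3, -0.5, -1.6]
grip_width: 25.7
finger_force: 30.0
```

```bash
python3 -c "
from h import *
st()"
```

```text
t 17.43 tip port [1.35 0.61 0.28] F port [ 0.54  0.3  -1.57] mom [-0.11 -0.51 -0.08] dq 0.001
```

Call:
{"op": "servo_tool", "data": {
  "deltas": [
    [[0.001,0,0],[0,0,0]],
    [[0.001,0,0],[0,0,0]],
    [[0,0,0],[0,0,0]]
  ]
}}

```text
time: 17.8
tool_pos: [584.0, 178.6, 166.2]
tcp_rot: [3.141, 0.611, 1.61]
contact_force: [-0.5, -2.2, 0.1]
grip_width: 25.8
finger_force: 30.0
```

Call:
{"op": "servo_tool", "data": {
  "deltas": [
    [[0.001,0,0],[0,0,0]],
    [[0,0,0],[0,0,0]]
  ]
}}

```text
time: 18.05
tool_pos: [584.0, 179.3, 165.7]
tcp_rot: [3.141, 0.611, 1.61]
contact_force: [-0.8, -3.9, 0.2]
grip_width: 25.8
finger_force: 30.0
```

Contact is about 4 N, so the pad is giving. I'll add 0.5 mm and hold.

Call:
{"op": "servo_tool", "data": {
  "deltas": [
    [[0.0005,0,0],[0,0,0]],
    [[0,0,0],[0,0,0]],
    [[0,0,0],[0,0,0]]
  ]
}}

```text
time: 18.42
tool_pos: [583.9, 179.8, 165.3]
tcp_rot: [3.141, 0.611, 1.61]
contact_force: [-0.8, -4.8, 1.2]
grip_width: 25.7
finger_force: 30.0
```

Call:
{"op": "servo_tool", "data": {
  "deltas": [
    [[0,0,0],[0,0,0]],
    [[0,0,0],[0,0,0]],
    [[0,0,0],[0,0,0]],
    [[0,0,0],[0,0,0]],
    [[0,0,0],[0,0,0]],
    [[0,0,0],[0,0,0]],
    [[0,0,0],[0,0,0]],
    [[0,0,0],[0,0,0]],
    [[0,0,0],[0,0,0]],
    [[0,0,0],[0,0,0]],
    [[0,0,0],[0,0,0]],
    [[0,0,0],[0,0,0]],
    [[0,0,0],[0,0,0]],
    [[0,0,0],[0,0,0]],
    [[0,0,0],[0,0,0]],
    [[0,0,0],[0,0,0]],
    [[0,0,0],[0,0,0]],
    [[0,0,0],[0,0,0]],
    [[0,0,0],[0,0,0]],
    [[0,0,0],[0,0,0]]
  ]
}}

```text
time: 20.92
tool_pos: [583.9, 180.0, 165.1]
tcp_rot: [3.141, 0.611, 1.61]
contact_force: [0.4, -4.5, 0.8]
grip_width: 26.0
finger_force: 30.0
```

```bash
python3 -c "
from h import *
st()"
```

```text
t 20.93 tip port [4.86 0.6  0.25] F port [-4.13 -0.23 -1.89] mom [-0.06  0.41 -0.07] dq 0.003
```

The two-second hold is done at about 5 N. I'll retract and return over the rest.

Call:
{"op": "servo_tool", "data": {
  "deltas": [
    [[0,0,0],[0,0,0]],
    [[0,0,0],[0,0,0]],
    [[-0.003,0,0],[0,0,0]],
    [[-0.007,0,0],[0,0,0]],
    [[-0.012,0,0],[0,0,0]],
    [[-0.018,0,0],[0,0,0]],
    [[-0.02,0,0],[0,0,0]],
    [[-0.0254,-0.0122,0.0164],[0,0,0]],
    [[-0.0254,-0.0122,0.0164],[0,0,0]],
    [[-0.0254,-0.0122,0.0164],[0,0,0]],
    [[-0.0254,-0.0122,0.0164],[0,0,0]],
    [[-0.0254,-0.0122,0.0164],[0,0,0]],
    [[-0.0254,-0.0122,0.0164],[0,0,0]],
    [[-0.0254,-0.0122,0.0164],[0,0,0]],
    [[-0.0254,-0.0122,0.0164],[0,0,0]],
    [[-0.0254,-0.0122,0.0164],[0,0,0]],
    [[0,0,0],[0,0,0]]
  ]
}}

```text
time: 23.05
tool_pos: [485.4, -147.4, 210.8]
tcp_rot: [3.14, 0.611, 1.606]
contact_force: [0.1, -0.6, -2.5]
grip_width: 25.8
finger_force: 30.0
```

Call:
{"op": "servo_tool", "data": {
  "deltas": [
    [[0,0,0],[-1.21,8.69,-3.845]],
    [[0,0,0],[-1.21,8.69,-3.845]],
    [[0,0,0],[-1.21,8.69,-3.845]],
    [[0,0,0],[-1.21,8.69,-3.845]],
    [[0,0,0],[0,0,0]],
    [[0,0,0],[0,0,0]]
  ]
}}

```text
time: 23.8
tool_pos: [486.4, -144.9, 209.6]
tcp_rot: [-3.14, 0.002, 1.886]
contact_force: [-0.2, 0.2, -2.4]
grip_width: 25.6
finger_force: 30.0
```

```bash
python3 -c "
from h import *
yel();p,r=tool();G=np.array([486.34,-144.85,29.7]);Q=R.from_euler('xyz',[np.pi,0,1.887])
print(p,'turn',np.round((r.inv()*Q).as_rotvec(degrees=True),2),'shift',np.round(Q.inv().apply(G-p),2))"
```

```text
yellow 42 [390.5 189.1] [387 185   8   9]
[ 486.44334687 -144.33353332  209.57509638] turn [-0.06  0.08  0.01] shift [ -0.46  -0.26 179.88]
```

Call:
{"op": "servo_tool", "data": {
  "deltas": [
    [[-0.0003,-0.0002,0.02],[0,0,0]],
    [[0,0,0.035],[0,0,0]],
    [[0,0,0.035],[0,0,0]],
    [[0,0,0.03],[0,0,0]],
    [[0,0,0.02],[0,0,0]],
    [[0,0,0.012],[0,0,0]],
    [[0,0,0.01],[0,0,0]],
    [[0,0,0.007],[0,0,0]],
    [[0,0,0.004],[0,0,0]],
    [[0,0,0.003],[0,0,0]],
    [[0,0,0.002],[0,0,0]],
    [[0,0,0.001],[0,0,0]],
    [[0,0,0],[0,0,0]],
    [[0,0,0],[0,0,0]]
  ]
}}

```text
time: 25.6
tool_pos: [486.7, -145.5, 30.8]
tcp_rot: [3.141, 0.0, 1.887]
contact_force: [-0.5, 0.3, -2.1]
grip_width: 25.6
finger_force: 30.0
```

```bash
python3 -c "
from h import *
p,r=tool();G=np.array([486.34,-144.85,29.7]);Q=R.from_euler('xyz',[np.pi,0,1.887])
o=bot.get_obs();print(o['contact_force'],o['moment'],p,'turn',np.round((r.inv()*Q).as_rotvec(degrees=True),2),'shift',np.round(Q.inv().apply(G-p),2))"
```

```text
[-0.45398351  0.30001956 -2.12312269] [-0.01433111 -0.10070963 -0.01456292] [ 486.72148145 -145.48959651   30.76751839] turn [0.01 0.01 0.  ] shift [ 0.73 -0.16  1.07]
```

Call:
{"op": "servo_tool", "data": {
  "deltas": [
    [[0.0006,0,0.0006],[0,0,0]],
    [[0,0,0.0005],[0,0,0]],
    [[0,0,0],[0,0,0]],
    [[0,0,0],[0,0,0]]
  ]
}}

```text
time: 26.1
tool_pos: [486.5, -144.8, 29.7]
tcp_rot: [3.142, 0.0, 1.887]
contact_force: [-1.6, 0.6, 1.9]
grip_width: 26.0
finger_force: 30.0
```

Call:
{"op": "servo_tool", "data": {
  "deltas": [
    [[0,0,0],[0,0,0]],
    [[0,0,0],[0,0,0]],
    [[0,0,0],[0,0,0]],
    [[0,0,0],[0,0,0]],
    [[0,0,0],[0,0,0]],
    [[0,0,0],[0,0,0]],
    [[0,0,0],[0,0,0]],
    [[0,0,0],[0,0,0]]
  ],
  "fingers": 1.0
}}

```text
time: 27.1
tool_pos: [486.5, -144.9, 29.6]
tcp_rot: [-3.142, 0.0, 1.887]
contact_force: [-0.5, 0.4, -0.2]
grip_width: 91.4
finger_force: 0.0
```

Call:
{"op": "servo_tool", "data": {
  "deltas": [
    [[0,0,-0.005],[0,0,0]],
    [[0,0,-0.015],[0,0,0]],
    [[0,0,-0.03],[0,0,0]],
    [[0,0,-0.04],[0,0,0]],
    [[0,0,-0.04],[0,0,0]],
    [[0,0,-0.04],[0,0,0]],
    [[0,0,-0.03],[0,0,0]],
    [[-0.03,-0.04,0],[0,0,0]],
    [[-0.03,-0.04,0],[0,0,0]],
    [[-0.03,-0.04,0],[0,0,0]],
    [[-0.03,-0.04,0],[0,0,0]],
    [[-0.03,-0.04,0],[0,0,0]],
    [[-0.03,-0.04,0],[0,0,0]],
    [[0,0,0],[0,0,0]],
    [[0,0,0],[0,0,0]]
  ]
}}

```text
time: 28.98
tool_pos: [314.5, -390.1, 230.2]
tcp_rot: [3.141, 0.0, 1.887]
contact_force: [0.3, -0.1, -0.1]
grip_width: 91.8
finger_force: 0.0
```

```bash
python3 -c "
from h import *
import cv2
yel()
def m(im,lo,hi,b):
    h=cv2.cvtColor(im,cv2.COLOR_BGR2HSV)[b[1]:b[3],b[0]:b[2]];k=cv2.inRange(h,lo,hi);v,u=np.nonzero(k);return len(u),u.mean()+b[0],v.mean()+b[1],u.min()+b[0],u.max()+b[0]
for n,b in(('top',(324,215,398,269)),('scene',(243,199,302,253))):
    for im in(cv2.imread(f'pics/raw_{n}0.png'),bot.capture(n)[:,:,::-1]):
        print(n,'blue',m(im,(105,120,60),(125,255,255),b),'orange',m(im,(5,130,80),(18,255,255),b))
o=bot.get_obs();print(o['time'],o['grip_width'],o['tool_pos'])
a=cv2.imread('pics/raw_scene0.png');c=bot.capture('scene')[:,:,::-1]
d=cv2.absdiff(a,c).max(2)
for nm,b in dict(cupab=(400,130,435,165),paper=(330,225,365,270),pitch=(270,265,310,310),jar=(195,265,230,310),tamp=(185,245,212,275)).items(): print(nm,(d[b[1]:b[3],b[0]:b[2]]>60).sum())
"
```

```text
yellow 43 [390.5 189.2] [387 185   8   9]
top blue (254, np.float64(368.9488188976378), np.float64(240.251968503937), np.int64(353), np.int64(392)) orange (27, np.float64(334.44444444444446), np.float64(251.1851851851852), np.int64(331), np.int64(338))
top blue (273, np.float64(369.15384615384613), np.float64(240.2930402930403), np.int64(353), np.int64(392)) orange (30, np.float64(334.5), np.float64(251.0), np.int64(331), np.int64(338))
scene blue (250, np.float64(267.552), np.float64(227.38), np.int64(251), np.int64(280)) orange (14, np.float64(291.14285714285717), np.float64(206.0), np.int64(289), np.int64(293))
scene blue (256, np.float64(267.53125), np.float64(227.24609375), np.int64(251), np.int64(280)) orange (17, np.float64(291.3529411764706), np.float64(206.11764705882354), np.int64(289), np.int64(294))
29.125 91.64052733302385 [ 315.11814573 -389.56135219  229.96393321]
cupab 0
paper 0
pitch 0
jar 1
tamp 0
```

The probe is back where it lay, the shutter is open, and the cups and other items haven't moved. Handing in.

```bash
python3 -c "
from plant import bot
print(bot.close_job())"
```

```text
the job is handed in; nothing more can be done
None
```

I slid the shutter fully open to its stop, held the nose on the copper pad at about 5 N for over two seconds, laid the thermometer back as it lay with nothing else moved in the camera check, and handed the job in at about 29 s.

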